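Switch off the charger's outlet

TASK

The cells in the plug-in battery charger are full: with the fingertips, gently press down the raised end of the rocker switch beside the charger's outlet so that it snaps to off, then draw the hand back clear. Leave the other four switches on, everything plugged in as it is, and the screwdriver, tape and cup where they are.

Things in the scene. Friction and masses are not known exactly. Their poses are not given: they have to be found in the camera images.
- strip: Bench power strip fixed to the worktop: aluminium bar 100 mm wide (x), 390 mm long (y; 490 over end lug and conduit), 45 mm high. Origin: centre of its underside, on the worktop; z up, y along the row, x away from the robot's side. Five round outlets (40 mm wide, 15 deep) at x = +22 mm, y = +132, +66, 0, -66, -132; at the same y each has its own rocker switch, pivot at x = -24.
- charger: Plug-in battery charger: white housing 64 mm (strip x) by 57 mm (strip y), four round metal-and-grey cells side by side in its open top. Origin: on its outlet's axis, under its round plug, 30 mm above the worktop. The housing reaches 21 mm from that axis to the switch side, 43 mm to the far side; top 78 mm above the worktop. In any of the five outlets, pushed in loosely, 0.14 to 0.28 kg.
- timer: Plug-in timer: white housing 56 x 54 mm with a round grey dial 49 mm across on top, top 88 mm above the worktop. Origin as for the charger. Plugged loosely in another outlet.
- usb_block: Plug-in charging block: white, 46 x 40 mm, four small slots in its top, top 79 mm above the worktop. Origin as for the charger. Plugged loosely in another outlet.
- night_light: Plug-in night light: round, 44 mm across with a white dome, top 83 mm above the worktop. Origin as for the charger. Plugged loosely in another outlet.
- blank: Blanking plug: grey disc 45 mm across with a small upright fin, top 59 mm above the worktop. Origin as for the charger. Sits loosely in the last outlet.
- screwdriver: Screwdriver 190 mm long lying on the worktop on the robot's side of the strip, clear of it. Bystander.
- tape: Roll of tape, 66 mm across and 40 mm high, standing flat beyond the strip. Bystander.
- cup: Empty plastic cup, 80 mm across and 95 mm high, standing beyond the strip. Bystander.
- switch1 (a joint): Rocker beside the outlet at strip y = +132 mm: black, 30 mm long (strip x), 20 wide, a shallow V pivoting at its middle. 0 rad = on (the half beside the outlet is down and level, the robot's-side half stands up at 24 degrees), 0.42 rad = off (robot's-side half down and level). It snaps over at 0.21 rad, taking about 5 N at its end, and stays.
- switch1_end (a point): On the raised, robot's-side half of this rocker, on top, mid-width, 2.5 mm from its end; moves with it. On: 53.6 mm above the worktop, at strip x = -35 mm; off: 48 mm high. The rocker's very end is 54.6 mm high when on; its frame is 46.5 mm and the strip's face 45 mm high, so a fingertip can press down to 49.5 mm without striking them.
- switch2 (a joint): The same rocker switch beside the outlet at strip y = +66 mm; 0 rad = on, 0.42 rad = off.
- switch2_end (a point): The same point on switch 2.
- switch3 (a joint): The same rocker switch beside the outlet at strip y = +0 mm; 0 rad = on, 0.42 rad = off.
- switch3_end (a point): The same point on switch 3.
- switch4 (a joint): The same rocker switch beside the outlet at strip y = -66 mm; 0 rad = on, 0.42 rad = off.
- switch4_end (a point): The same point on switch 4.
- switch5 (a joint): The same rocker switch beside the outlet at strip y = -132 mm; 0 rad = on, 0.42 rad = off.
- switch5_end (a point): The same point on switch 5.
There are look-alikes about, which are no part of the job. Leave any green look-alike of the blank alone. What is shaped like the charger but black is not meant.

How it is judged:
At the end, for the whole second after the job is handed in: The rocker beside the charger's outlet is snapped off (past 0.36 of 0.42 rad), the other four are on (under 0.06 rad), all five plugged-in things are still in place (within 8 mm and 0.15 rad) and the screwdriver, tape and cup are within 15 mm of where they began (((horizontal distance between charger and switch1_end below 0.073 m and value of joint switch1 above 0.36 rad) or (horizontal distance between charger and switch1_end above 0.073 m and value of joint switch1 below 0.06 rad)) and ((horizontal distance between charger and switch2_end below 0.073 m and value of joint switch2 above 0.36 rad) or (horizontal distance between charger and switch2_end above 0.073 m and value of joint switch2 below 0.06 rad)) and ((horizontal distance between charger and switch3_end below 0.073 m and value of joint switch3 above 0.36 rad) or (horizontal distance between charger and switch3_end above 0.073 m and value of joint switch3 below 0.06 rad)) and ((horizontal distance between charger and switch4_end below 0.073 m and value of joint switch4 above 0.36 rad) or (horizontal distance between charger and switch4_end above 0.073 m and value of joint switch4 below 0.06 rad)) and ((horizontal distance between charger and switch5_end below 0.073 m and value of joint switch5 above 0.36 rad) or (horizontal distance between charger and switch5_end above 0.073 m and value of joint switch5 below 0.06 rad)) and (horizontal distance between charger and switch1_end below 0.073 m or horizontal distance between charger and switch2_end below 0.073 m or horizontal distance between charger and switch3_end below 0.073 m or horizontal distance between charger and switch4_end below 0.073 m or horizontal distance between charger and switch5_end below 0.073 m) and not (distance of any of charger, timer, usb_block, night_light, blank from where it was at the start of the episode above 0.008 m or angle between any of charger, timer, usb_block, night_light, blank's own z axis and vertical above 0.15 rad) and not (distance of any of screwdriver, tape, cup from where it was at the start of the episode above 0.015 m)); the robot touches nothing.
It fails at once if a switch other than the charger's is rocked (more than 0.12 rad) ((horizontal distance between charger and switch1_end above 0.073 m and value of joint switch1 above 0.12 rad) or (horizontal distance between charger and switch2_end above 0.073 m and value of joint switch2 above 0.12 rad) or (horizontal distance between charger and switch3_end above 0.073 m and value of joint switch3 above 0.12 rad) or (horizontal distance between charger and switch4_end above 0.073 m and value of joint switch4 above 0.12 rad) or (horizontal distance between charger and switch5_end above 0.073 m and value of joint switch5 above 0.12 rad)).
It fails at once if something plugged in is shifted by over 8 mm, tipped or pulled out (distance of any of charger, timer, usb_block, night_light, blank from where it was at the start of the episode above 0.008 m or angle between any of charger, timer, usb_block, night_light, blank's own z axis and vertical above 0.15 rad).
It fails at once if the screwdriver, tape or cup is moved by over 15 mm (distance of any of screwdriver, tape, cup from where it was at the start of the episode above 0.015 m).
It fails at once if the strip or a switch is pressed hard (over 40 N) (contact force between any of the fingers, the arm and strip above 40 N).
It also fails if it takes over 29 s, if anything falls off the work surface, if the arm or the gripper's body presses on something with over 40 N, if the wrist force passes 120 N, or if a joint passes its speed limit or range.

ROBOT

A 6-joint arm with a two-finger parallel gripper is mounted at the origin on the work surface. World frame = base frame: x ahead of the robot, y to its left, z up, the work surface at z = 0. Lengths are in m, angles in rad, forces in N, time in s.
With the tool pointing down it reaches from about 0.375 to 0.975 m from the base axis. Payload 3.8 kg.
Tool frame: the origin (TCP) lies between the finger pads; the fingertips stand 19 mm ahead of it and the grasp point (between the pads) is the TCP; y points along the fingers, z is the direction in which the jaws open and shut, and the axes are right-handed (so a half turn about y gives the same grasp; the last joint's range is limited). The gripper opens to 88 mm and grips with 3 to 60 N. Pads are 18 mm wide; open, the fingers measure 123 mm over their backs; the gripper's body (75 mm by 187 mm) begins 45 mm behind the grasp point.
Start: joints at [-1.238, 0.264, 1.604, -0, 1.274, -0.037], TCP at [0.244, -0.629, 0.258] pointing down, gripper open.
Joint ranges: [-2.63, 2.63], [-0.94, 2.18], [0.31, 2.57], [-1.31, 4.45], [0, 2.66], [-2.55, 2.55]. Speed limits (rad/s): [2.57, 2.57, 3.14, 3.14, 3.14, 3.14].

INTERFACE

Orientations are given as a rotation vector (axis times angle).
In Python, from station import * gives the robot as it stands.
- The arm moves only by the tool carry_out, never from a script. Its argument "plan" is a list of rows, each an object with "dp": the shift along the tool's x, y, z in mm, a list of three; "rot": the turn, a rotation vector about the tool's x, y, z in degrees, a list of three; "grip": the opening, from 0 (shut) to 1 (fully open). A call has 1 to 12 rows; each row shifts and turns the commanded pose from where the row before left it, along the tool's axes as they then stand; what a row does not reach is not made up. A row lasts 1/10 s, in which the tool goes at most 50 mm and 8.59 degrees, less where a joint would pass 70% of its speed; a pose out of reach is approached as far as the arm can. A call is refused whole if a number of a shift passes 50 or a number of a turn 8.59, either way. A call with a gripper value outside its range is refused whole. The fingers move at their own pace and stop on an object; "squeeze" is the grip in N (left out, the last holds). Time passes only in rows, so rows that do not move let the fingers close. It gives the time, the measured TCP pose, the force and the opening at its end, in the units of the state.
- state(): the state, without advancing time (a new reading comes with each control period).
- read_camera(name): name is "side" or "top"; returns the picture (480x640x3 uint8, blue, green, red); there is no depth.
- camera_params(name): a dict with "fovy" (degrees; the focal length in pixels is half the picture's height over the tangent of half this angle, whatever the lens; pixels are square), "cx", "cy" (the principal point, pixels), "R" (3x3) and "t" (3): a world point X has camera coordinates R X + t. Camera axes: x right, y down, z forward; pixel columns grow to the right and rows downward; lengths in m; the calibration is good to about 2 mm. A picture is of the moment at which its call begins. camera_params takes no time and is no camera call.
- close_job(): hands the job in, once; it reports no verdict.
The state is a dict: "clock": time; "q": joint angles; "joint_vel": joint speeds; "joint_torque": joint torques, N m; "tool_pos": TCP position; "orientation": TCP orientation; "ft_force": force on the tool from outside, world axes, zero at the start; "moment": the same for the moment, N m; "width": finger opening in m.
Only numpy, scipy, OpenCV 4.12 (cv2) and the standard library are available. Lean on these libraries where they do the work, as an engineer would, in place of code of your own. Each camera call takes 0.05 s, during which the arm holds its last target.

## Working session

There is one attempt and no reset: what is moved stays moved. The work goes in short steps, Python scripts to look and compute and a tool call to move; the robot and the scene stay as the last step left them, time stands still between calls to the robot, and variables do not carry over. Pictures are saved under pics/ and viewed, and the job is handed in when it is done.

Besides the shell and the picture viewer there is one more tool, called after "Call:" as name(argument=value, ...), one argument or row to a line, values as JSON. carry_out: Moves the arm, as the interface text tells. Its arguments: {"type":"object","properties":{"plan":{"type":"array"},"squeeze":{"type":"number"}},"required":["plan"]}

```bash
mkdir -p pics
python3 - <<'E'
from station import *
import cv2
for n in("top","side"):
    cv2.imwrite(f"pics/{n}0.png",read_camera(n)); p=camera_params(n); print(n,p)
s=state(); print({k:s[k] for k in("clock","tool_pos","orientation","ft_force","width")})
E
```

```text
top {'fovy': 49.405921810894235, 'cx': 312.29826171697243, 'cy': 239.92923164994218, 'R': array([[ 0.01190085, -0.99978593,  0.01692526],
       [-0.98505397, -0.01463088, -0.17162346],
       [ 0.17183436, -0.01462983, -0.98501722]]), 't': array([-0.02409467,  0.59493791,  0.84440927])}
side {'fovy': 50.64046090445882, 'cx': 321.614052727885, 'cy': 250.0737384707841, 'R': array([[ 0.70980253, -0.70404155,  0.02249128],
       [-0.3929182 , -0.42223021, -0.81690694],
       [ 0.58463293,  0.57100538, -0.57633081]]), 't': array([-0.42874066,  0.29142632,  0.48393503])}
{'clock': 0.1, 'tool_pos': array([ 0.2437549 , -0.62881342,  0.25652852]), 'orientation': array([-0.37807409,  2.02162966, -2.01758571]), 'ft_force': array([ 0.6383755 ,  0.69878084, -0.46968294]), 'width': 0.08793558006110802}
```

View pics/top0.png

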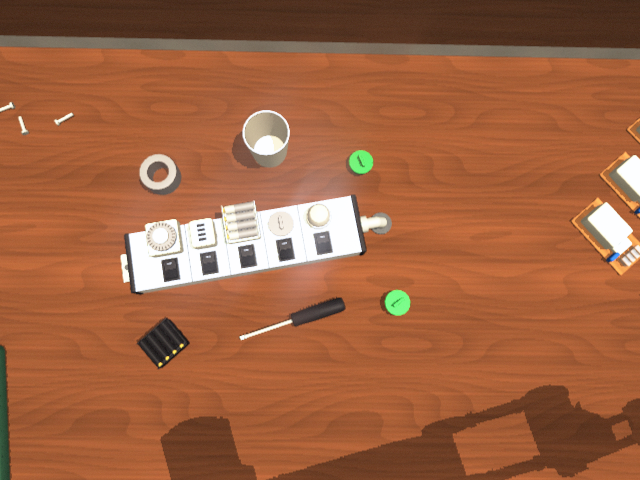

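View pics/side0.png

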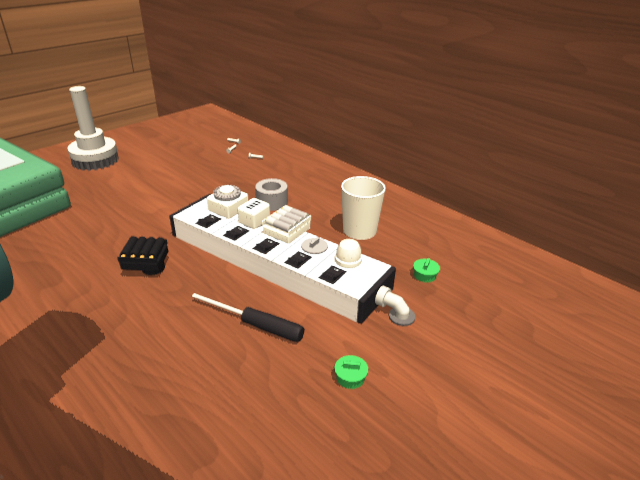

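The charger (four cells) sits in the middle outlet, at about (241,222) in the top view, and its switch is at about (247,256). I'll enlarge that area next.

Run:
```python
import cv2
a=cv2.imread("pics/top0.png")[190:300,115:375]; cv2.imwrite("pics/topc.png",cv2.resize(a,None,fx=3,fy=3,interpolation=cv2.INTER_CUBIC))
a=cv2.imread("pics/side0.png")[195:315,165:405]; cv2.imwrite("pics/sidec.png",cv2.resize(a,None,fx=3.3333,fy=3.3333,interpolation=cv2.INTER_CUBIC))
```

```text
(no output)
```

View pics/topc.png

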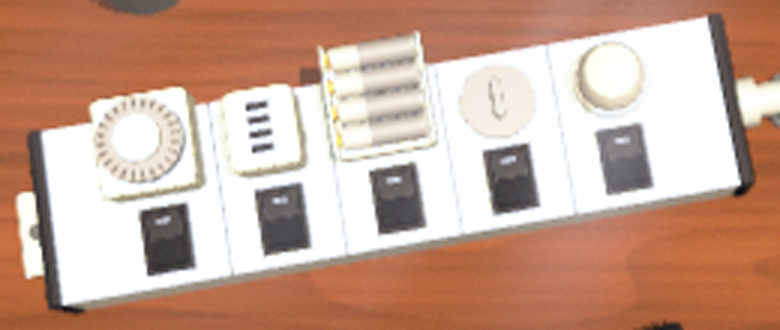

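View pics/sidec.png

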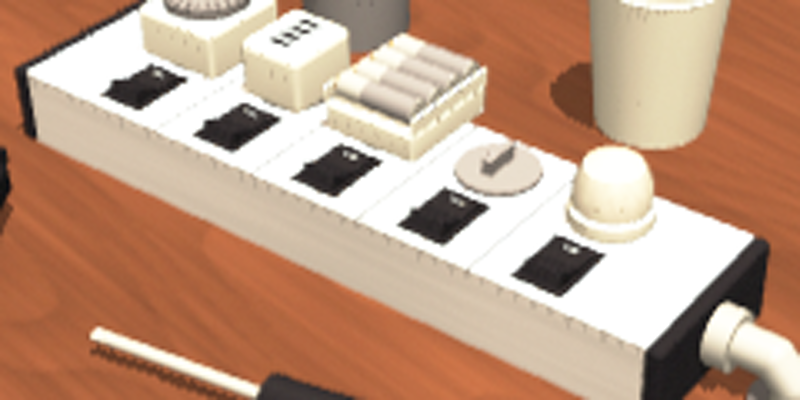

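```bash
cat > h.py <<'E'
from station import *
import numpy as np, cv2
from scipy.optimize import least_squares
from scipy.spatial.transform import Rotation as Rn
def proj(n,X):
    p=camera_params(n); f=240/np.tan(np.radians(p['fovy'])/2)
    c=np.atleast_2d(X)@p['R'].T+p['t']; return c[:,:2]/c[:,2:]*f+[p['cx'],p['cy']]
def w(v,L):
    c,s=np.cos(v[2]),np.sin(v[2]); L=np.atleast_2d(L)
    return np.c_[v[0]+c*L[:,0]-s*L[:,1],v[1]+s*L[:,0]+c*L[:,1],L[:,2]]
E
python3 - <<'E'
from h import *
T=np.array([(166,239),(283,218),(398,197.5),(511,178.5),(625,158.5)])/3+[115,190]-.33
S=np.array([(146,88),(237,127),(337,169),(443,215),(559,265)])/3.3333+[165,195]-.35
L=np.array([[-.024,y,.047] for y in(.132,.066,0,-.066,-.132)])
res={}
for nm,sel in(("top",("top",)),("side",("side",)),("both",("top","side"))):
    f=lambda v:np.concatenate([(proj(n,w(v,L))-(T if n=="top" else S)).ravel() for n in sel])
    r=least_squares(f,[.55,.1,.1]); v=r.x
    print(nm,v,np.round(r.fun,1)); 
np.save("v.npy",v)
print("end3",w(v,[[-.035,0,.0536],[-.024,0,.0465]]), "charger", w(v,[.022,0,.03]))
s=state();print(Rn.from_rotvec(s['orientation']).as_matrix().round(3))
# overlay
P=[(-.05,.195,.045),(-.05,-.195,.045),(.05,-.195,.045),(.05,.195,.045)]+[(-.035,y,.0536) for y in L[:,1]]+[(x,y,.078) for x in(.001,.065) for y in(.0285,-.0285)]
for n,(x0,x1,y0,y1) in(("top",(115,375,190,300)),("side",(165,405,195,315))):
    a=cv2.imread(f"pics/{n}0.png")[y0:y1,x0:x1]; a=cv2.resize(a,None,fx=3,fy=3,interpolation=cv2.INTER_CUBIC)
    for q in proj(n,w(v,P)): cv2.circle(a,tuple(int(k) for k in (q-[x0,y0]+.5)*3),3,(255,0,255),1)
    cv2.imwrite(f"pics/ov_{n}.png",a)
E
```

```text
top [0.59044714 0.09968401 0.19016795] [ 0.4 -0.2 -0.1  0.1 -0.2  0.2  0.1 -0.1 -0.2 -0. ]
side [0.58756085 0.09695264 0.19065832] [-0.5 -0.6  0.1 -0.2  0.   0.1  0.3  0.2  0.1  0.2]
both [0.5895643  0.09903107 0.19012415] [ 0.7  0.3  0.2  0.6  0.2  0.7  0.5  0.4  0.2  0.5 -0.2 -1.5  0.3 -1.1
  0.1 -0.9  0.3 -0.8 -0.  -0.9]
end3 [[0.55519498 0.09241674 0.0536    ]
 [0.56599677 0.09449553 0.0465    ]] charger [[0.61116788 0.10318864 0.03      ]]
[[-0.932 -0.001  0.361]
 [-0.361  0.002 -0.932]
 [-0.    -1.    -0.002]]
```

View pics/ov_top.png

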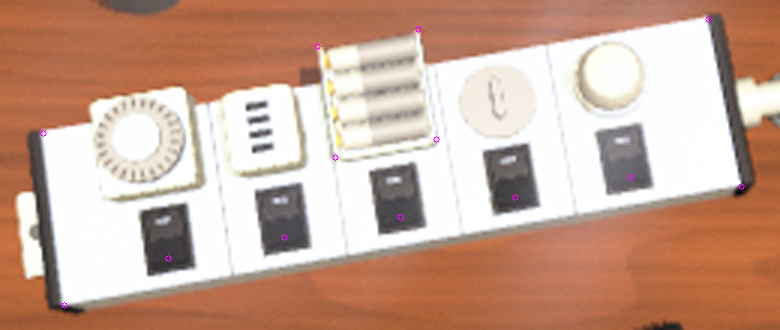

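View pics/ov_side.png

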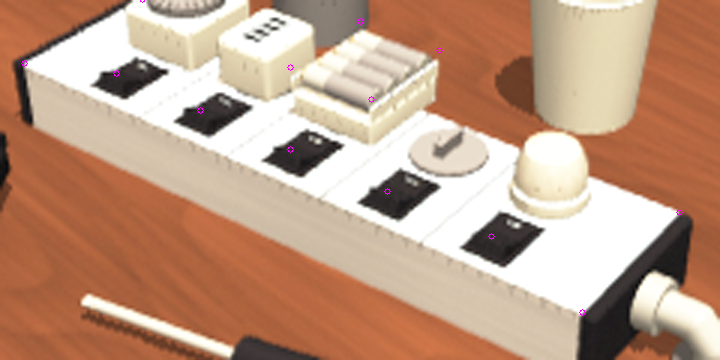

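Both views agree to about 3 mm. Switch 3 is the one: its end is at about (0.555, 0.092). I'll turn the jaws along the row, close them and travel high.

Call:
carry_out(
  plan=[
    {"dp":[0,0,0],"rot":[0,5.15,0],"grip":0},
    {"dp":[0,0,0],"rot":[0,5.15,0],"grip":0},
    {"dp":[-22,0,-32.5],"rot":[0,0,0],"grip":0},
    {"dp":[-22,0,-32.5],"rot":[0,0,0],"grip":0},
    {"dp":[-22,0,-32.5],"rot":[0,0,0],"grip":0},
    {"dp":[-22,0,-32.5],"rot":[0,0,0],"grip":0},
    {"dp":[-22,0,-32.5],"rot":[0,0,0],"grip":0},
    {"dp":[-22,0,-32.5],"rot":[0,0,0],"grip":0},
    {"dp":[-22,0,-32.5],"rot":[0,0,0],"grip":0},
    {"dp":[-22,0,-32.5],"rot":[0,0,0],"grip":0},
    {"dp":[-22,0,-32.5],"rot":[0,0,0],"grip":0},
    {"dp":[-22,0,-32.5],"rot":[0,0,0],"grip":0},
  ],
)

```text
clock: 1.3
tool_pos: [0.3987, -0.267, 0.2573]
orientation: [-0.202, 2.122, -2.122]
ft_force: [0.3, 0.2, 0.1]
width: 0.0002
```

Call:
carry_out(
  plan=[
    {"dp":[-22,0,-32.5],"rot":[0,0,0],"grip":0},
    {"dp":[-22,0,-32.5],"rot":[0,0,0],"grip":0},
    {"dp":[-22,0,-32.5],"rot":[0,0,0],"grip":0},
    {"dp":[-22,0,-32.5],"rot":[0,0,0],"grip":0},
    {"dp":[-22,0,-32.5],"rot":[0,0,0],"grip":0},
    {"dp":[-22,0,-32.5],"rot":[0,0,0],"grip":0},
    {"dp":[-22,0,-32.5],"rot":[0,0,0],"grip":0},
    {"dp":[-22,0,-32.5],"rot":[0,0,0],"grip":0},
    {"dp":[-22,0,-32.5],"rot":[0,0,0],"grip":0},
    {"dp":[0,0,0],"rot":[0,0,0],"grip":0},
    {"dp":[0,0,0],"rot":[0,0,0],"grip":0},
    {"dp":[0,0,0],"rot":[0,0,0],"grip":0},
  ],
)

```text
clock: 2.5
tool_pos: [0.5372, 0.0553, 0.2572]
orientation: [-0.203, 2.122, -2.123]
ft_force: [0.4, -0.0, -0.2]
width: 0.0007
```

```bash
cat > chk.py <<'E'
from h import *
s=state(); v=np.load("v.npy"); M=Rn.from_rotvec(s['orientation']).as_matrix()
print(s['clock'],s['tool_pos'],s['width'],s['ft_force'].round(2)); print(M.round(3))
print("tip",s['tool_pos']+.019*M[:,1])
t=w(v,[-.038,0,.06])[0]; print("dp to target tip z=.060 (mm)",1000*M.T@(t-s['tool_pos']-.019*M[:,1]))
E
python3 chk.py
```

```text
2.5 [0.53719754 0.05527472 0.25724925] 0.0006561859589623695 [ 0.45 -0.03 -0.24]
[[-0.982 -0.001  0.189]
 [-0.189 -0.001 -0.982]
 [ 0.001 -1.     0.   ]]
tip [0.53717625 0.05526381 0.23824926]
dp to target tip z=.060 (mm) [-21.91906025 178.21121246 -33.14878121]
```

Call:
carry_out(
  plan=[
    {"dp":[-22,0,-33],"rot":[0,0,0],"grip":0},
    {"dp":[0,40,0],"rot":[0,0,0],"grip":0},
    {"dp":[0,40,0],"rot":[0,0,0],"grip":0},
    {"dp":[0,40,0],"rot":[0,0,0],"grip":0},
    {"dp":[0,30,0],"rot":[0,0,0],"grip":0},
    {"dp":[0,15,0],"rot":[0,0,0],"grip":0},
    {"dp":[0,0,0],"rot":[0,0,0],"grip":0},
    {"dp":[0,0,0],"rot":[0,0,0],"grip":0},
    {"dp":[0,0,0],"rot":[0,0,0],"grip":0},
  ],
)

```text
clock: 3.4
tool_pos: [0.555, 0.0924, 0.095]
orientation: [-0.197, 2.12, -2.12]
ft_force: [0.2, -0.8, -0.1]
width: 0.0002
```

```bash
python3 chk.py
python3 - <<'E'
from h import *
a=read_camera("side"); cv2.imwrite("pics/s1.png",cv2.resize(a[150:315,165:405],None,fx=3.3,fy=3.3,interpolation=cv2.INTER_CUBIC))
a=read_camera("top"); cv2.imwrite("pics/t1.png",a)
E
```

```text
3.4 [0.55501287 0.09240361 0.09504311] 0.0002450032872400704 [ 0.16 -0.82 -0.07]
[[-0.982  0.004  0.188]
 [-0.188  0.    -0.982]
 [-0.004 -1.     0.   ]]
tip [0.55508911 0.0924125  0.07604327]
dp to target tip z=.060 (mm) [2.95984254e+00 1.60314759e+01 1.29383173e-02]
```

View pics/s1.png

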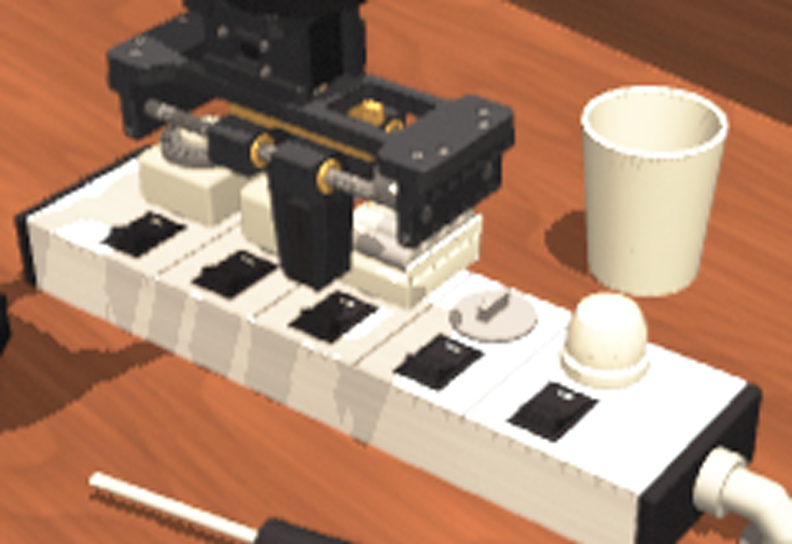

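The fingertips are above rocker 3 and clear of the charger. Now I'll correct 3 mm and lower slowly.

Call:
carry_out(
  plan=[
    {"dp":[3,8,0],"rot":[0,0,0],"grip":0},
    {"dp":[0,8,0],"rot":[0,0,0],"grip":0},
    {"dp":[0,2,0],"rot":[0,0,0],"grip":0},
    {"dp":[0,1,0],"rot":[0,0,0],"grip":0},
    {"dp":[0,0,0],"rot":[0,0,0],"grip":0},
    {"dp":[0,0,0],"rot":[0,0,0],"grip":0},
    {"dp":[0,0,0],"rot":[0,0,0],"grip":0},
  ],
)

```text
clock: 4.2
tool_pos: [0.5497, 0.092, 0.0737]
orientation: [-0.204, 2.122, -2.122]
ft_force: [-3.1, -0.7, 4.1]
width: 0.0005
```

```bash
python3 chk.py
python3 - <<'E'
from h import *
a=read_camera("side")
s=state();M=Rn.from_rotvec(s['orientation']).as_matrix()
c=s['tool_pos']+.019*M[:,1]
a=cv2.resize(a[150:315,165:405],None,fx=3.3,fy=3.3,interpolation=cv2.INTER_CUBIC)
for d in([.009,0],[-.009,0]):
  q=proj("side",c+M[:,0]*d[0])[0]; cv2.circle(a,tuple(int(k) for k in (q-[165,150]+.5)*3.3),3,(255,0,255),1)
cv2.imwrite("pics/s2.png",a)
E
```

```text
4.2 [0.54973817 0.09196411 0.07370006] 0.0005354170227475373 [-3.07 -0.67  4.12]
[[-0.982 -0.001  0.189]
 [-0.189 -0.    -0.982]
 [ 0.001 -1.    -0.   ]]
tip [0.54971633 0.09196169 0.05470007]
dp to target tip z=.060 (mm) [-2.45981977 -5.30282504  0.58798539]
```

View pics/s2.png

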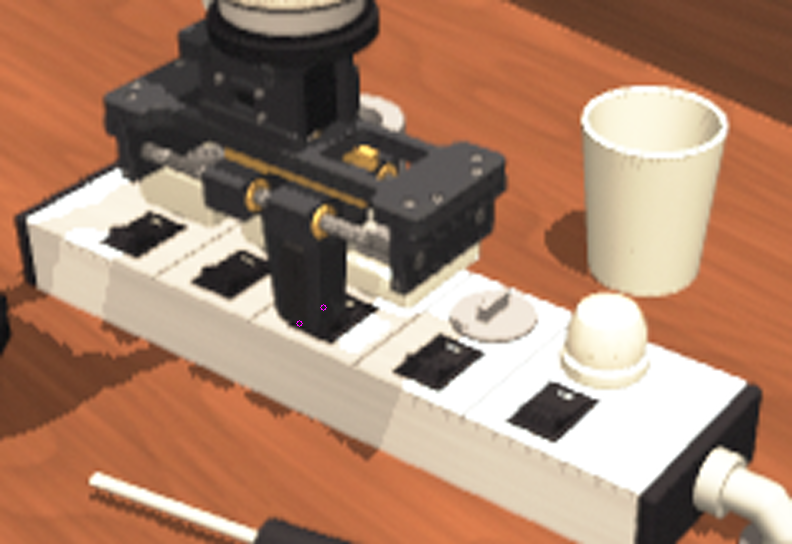

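```bash
python3 chk.py
python3 - <<'E'
from h import *
a=read_camera("top")
cv2.imwrite("pics/t2.png",a[150:330,100:400].repeat(2,0).repeat(2,1))
E
python3 chk.py
```

```text
4.25 [0.54984868 0.0920103  0.07369778] 0.0006293808209155872 [-2.84 -0.88  2.96]
[[-0.982 -0.001  0.189]
 [-0.189 -0.    -0.982]
 [ 0.001 -1.    -0.   ]]
tip [0.54983239 0.09200924 0.05469778]
dp to target tip z=.060 (mm) [-2.33848013 -5.30427598  0.61256549]
4.3 [0.54993145 0.09199547 0.07369082] 0.00026076980611923646 [-3.53 -0.08  3.32]
[[-0.982 -0.001  0.189]
 [-0.189 -0.    -0.982]
 [ 0.001 -1.    -0.   ]]
tip [0.54991906 0.09199458 0.05469082]
dp to target tip z=.060 (mm) [-2.25720704 -5.3106917   0.58199712]
```

View pics/t2.png

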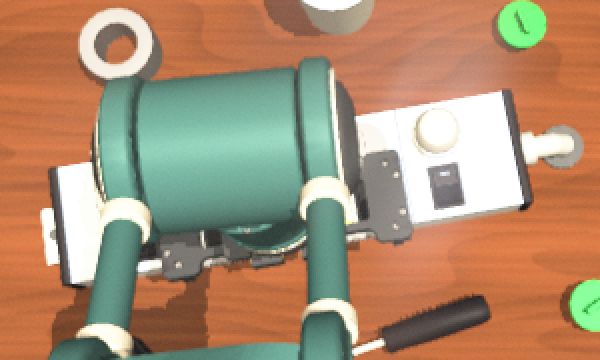

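The tip has just touched the raised end (3–4 N), at the height I expected. The last reading lagged, so my 3 mm correction overshot. I'll lift slightly, shift back and then press gradually.

Call:
carry_out(
  plan=[
    {"dp":[0,-3,0],"rot":[0,0,0],"grip":0},
    {"dp":[-3,0,0],"rot":[0,0,0],"grip":0},
    {"dp":[0,0,0],"rot":[0,0,0],"grip":0},
    {"dp":[0,0,0],"rot":[0,0,0],"grip":0},
    {"dp":[0,0,0],"rot":[0,0,0],"grip":0},
    {"dp":[0,0,0],"rot":[0,0,0],"grip":0},
  ],
)

```text
clock: 4.9
tool_pos: [0.5531, 0.0925, 0.0766]
orientation: [-0.202, 2.122, -2.122]
ft_force: [0.2, 0.4, -0.6]
width: 0.0002
```

```bash
python3 chk.py
```

```text
4.9 [0.55312852 0.09249852 0.07659466] 0.0002340594970918942 [ 0.22  0.44 -0.56]
[[-0.982 -0.     0.189]
 [-0.189 -0.    -0.982]
 [ 0.    -1.     0.   ]]
tip [0.55312636 0.09249788 0.05759466]
dp to target tip z=.060 (mm) [ 0.98421406 -2.405214    0.47076104]
```

Tip is at 57.6 mm and off contact. I'll press 7.5 mm in small rows, down to about 50 mm.

Call:
carry_out(
  plan=[
    {"dp":[0,2,0],"rot":[0,0,0],"grip":0},
    {"dp":[0,1.5,0],"rot":[0,0,0],"grip":0},
    {"dp":[0,1,0],"rot":[0,0,0],"grip":0},
    {"dp":[0,1,0],"rot":[0,0,0],"grip":0},
    {"dp":[0,1,0],"rot":[0,0,0],"grip":0},
    {"dp":[0,1,0],"rot":[0,0,0],"grip":0},
    {"dp":[0,0,0],"rot":[0,0,0],"grip":0},
    {"dp":[0,0,0],"rot":[0,0,0],"grip":0},
    {"dp":[0,0,0],"rot":[0,0,0],"grip":0},
  ],
)

```text
clock: 5.8
tool_pos: [0.5532, 0.0926, 0.0691]
orientation: [-0.202, 2.122, -2.122]
ft_force: [-0.7, 0.4, 0.2]
width: 0.0003
```

```bash
python3 chk.py
```

```text
5.8 [0.55323407 0.0925568  0.0691415 ] 0.00033946379316371664 [-0.7   0.38  0.25]
[[-0.982  0.     0.189]
 [-0.189  0.    -0.982]
 [-0.    -1.    -0.   ]]
tip [0.55323504 0.09255773 0.0501415 ]
dp to target tip z=.060 (mm) [ 1.10137228 -9.85858243  0.50859999]
```

The tip is at 50.1 mm with no force left, so the rocker has snapped over. I'll go straight up, then back.

Call:
carry_out(
  plan=[
    {"dp":[0,-5,0],"rot":[0,0,0],"grip":0},
    {"dp":[0,-15,0],"rot":[0,0,0],"grip":0},
    {"dp":[0,-40,0],"rot":[0,0,0],"grip":0},
    {"dp":[0,-40,0],"rot":[0,0,0],"grip":0},
    {"dp":[0,-40,0],"rot":[0,0,0],"grip":0},
    {"dp":[0,-40,0],"rot":[0,0,0],"grip":0},
    {"dp":[15,0,40],"rot":[0,0,0],"grip":0},
    {"dp":[15,0,40],"rot":[0,0,0],"grip":0},
    {"dp":[15,0,40],"rot":[0,0,0],"grip":0},
    {"dp":[15,0,40],"rot":[0,0,0],"grip":0},
    {"dp":[15,0,40],"rot":[0,0,0],"grip":0},
    {"dp":[15,0,40],"rot":[0,0,0],"grip":0},
  ],
)

```text
clock: 7.0
tool_pos: [0.5098, -0.1618, 0.251]
orientation: [-0.2, 2.12, -2.122]
ft_force: [1.2, 0.1, -0.5]
width: 0.0002
```

Call:
carry_out(
  plan=[
    {"dp":[15,0,40],"rot":[0,0,0],"grip":0},
    {"dp":[15,0,40],"rot":[0,0,0],"grip":0},
    {"dp":[15,0,40],"rot":[0,0,0],"grip":0},
    {"dp":[15,0,40],"rot":[0,0,0],"grip":0},
    {"dp":[15,0,40],"rot":[0,0,0],"grip":0},
    {"dp":[0,0,0],"rot":[0,0,0],"grip":0},
    {"dp":[0,0,0],"rot":[0,0,0],"grip":0},
    {"dp":[0,0,0],"rot":[0,0,0],"grip":0},
  ],
)

```text
clock: 7.8
tool_pos: [0.4744, -0.3699, 0.2499]
orientation: [-0.202, 2.121, -2.121]
ft_force: [-0.3, -0.0, -0.4]
width: 0.0002
```

Run:
```python
from h import *
a=read_camera("side"); A=cv2.resize(a[180:315,165:405],None,fx=3.3,fy=3.3,interpolation=cv2.INTER_CUBIC); 
b=read_camera("top"); B=cv2.resize(b[190:300,115:375],None,fx=3,fy=3,interpolation=cv2.INTER_CUBIC)
cv2.imwrite("pics/s3.png",A); cv2.imwrite("pics/t3.png",B); cv2.imwrite("pics/t3f.png",b)
print(state()['tool_pos'],state()['ft_force'])
```

```text
[ 0.47464023 -0.36935205  0.2496294 ] [-1.19207583  0.75915898  0.32192201]
```

View pics/s3.png

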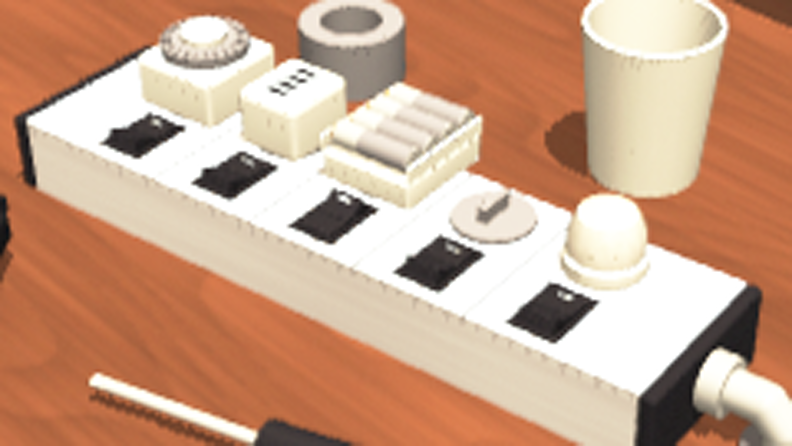

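View pics/t3.png

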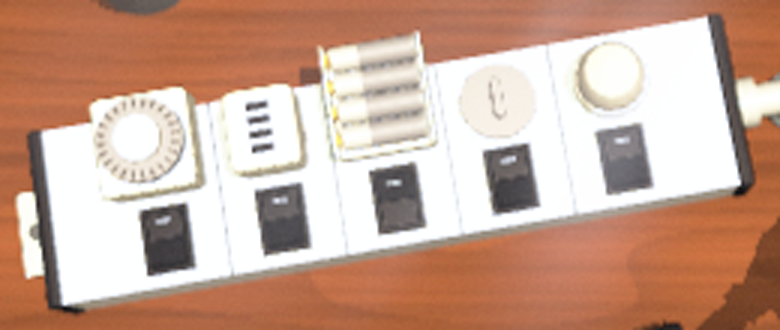

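View pics/t3f.png

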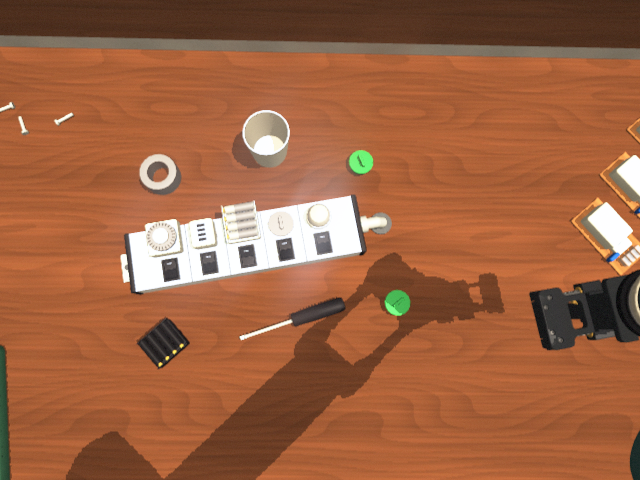

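Run:
```python
from h import *
a=cv2.imread("pics/side0.png");b=read_camera("side")
f=lambda i:cv2.resize(i[215:290,190:350],None,fx=5,fy=4*.95,interpolation=cv2.INTER_CUBIC)
cv2.imwrite("pics/cmp.png",np.vstack([f(a),f(b)]))
d=cv2.absdiff(a,b).max(2)
for i,q in enumerate(proj("side",w(np.load("v.npy"),[[-.024,y,.047] for y in(.132,.066,0,-.066,-.132)]))):
    x,y=q.astype(int); print(i+1,(d[y-9:y+10,x-11:x+12]>40).sum())
```

```text
1 0
2 0
3 29
4 0
5 0
```

View pics/cmp.png

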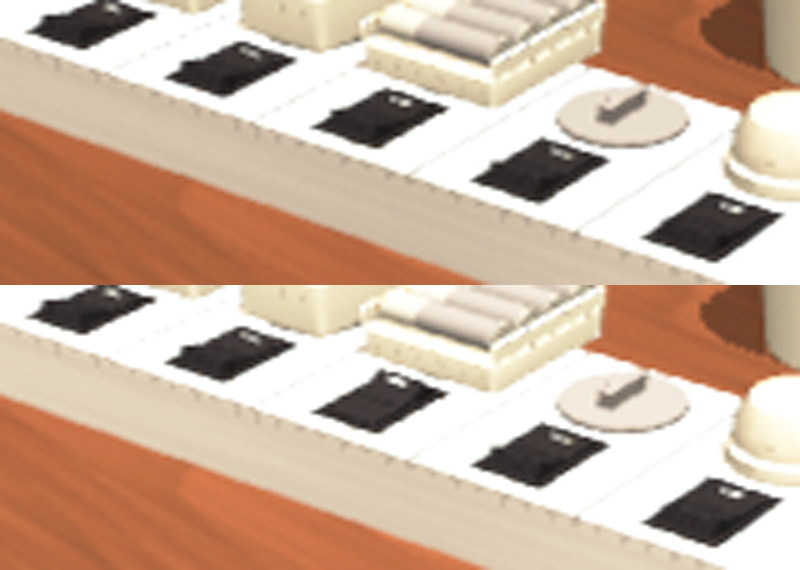

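In the before/after comparison only switch 3 has changed: its near end is down and the end beside the charger is raised. Nothing else moved, so I'm handing in.

```bash
python3 -c "
from station import *
print(close_job())"
```

```text
the job is handed in; nothing more can be done
None
```

The charger's switch is off, and I've handed the job in; no verdict is reported at hand-in. The charger was in the middle outlet, so I pressed the raised end of switch 3 with the closed fingertips. I stopped about 50 mm above the worktop, then lifted the hand and drew it well clear.

- **Switch 3:** I read 3–4 N at first touch, then close to zero force at the bottom of the press, which fits it snapping over. The side view afterwards shows its near end down and the end beside the charger raised.
- **Other switches and objects:** Comparing the side view before and after, none of the other four switches had changed. By eye, the plugged-in things, screwdriver, tape and cup are where they were.
- **Disagreements:** The two cameras placed the strip about 3 mm apart. A lagging position reading also made me touch down about 3 mm off, so I lifted, corrected and then pressed. That first light touch was on switch 3 and did not snap it.

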